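Load the re-tipped heels into the curing carrier and latch it

ROBOT

A 6-joint arm with a two-finger parallel gripper is mounted at the origin on the work surface. World frame = base frame: x ahead of the robot, y to its left, z up, the work surface at z = 0. Lengths are in m, angles in rad, forces in N, time in s.
With the tool pointing down it reaches from about 0.4 to 0.825 m from the base axis. Payload 7 kg.
Tool frame: the origin (TCP) lies between the finger pads; the fingertips stand 22 mm ahead of it and the grasp point (between the pads) lies 3 mm ahead of it; z points along the fingers, y is the direction in which the jaws open and shut (so a half turn about z gives the same grasp; the last joint's range is limited). The gripper opens to 88 mm and grips with 3 to 60 N. Pads are 19 mm wide; open, the fingers measure 130 mm over their backs; the gripper's body (78 mm by 193 mm) begins 47 mm behind the grasp point.
Start: joints at [-0.819, 0.359, 0.012, 0, -1.224, -0.288], TCP at [0.302, -0.604, 0.249] pointing down, gripper open.
Joint ranges: [-3.07, 3.07], [-1.43, 2.12], [-1.02, 1.25], [-3.03, 1.67], [-3.05, -0], [-3.03, 3.03]. Speed limits (rad/s): [2.39, 2.39, 3.01, 3.14, 3.14, 3.14].

INTERFACE

Orientations are given as [roll, pitch, yaw] about the fixed x, y, z axes, in that order (R = Rz(yaw) Ry(pitch) Rx(roll)).
In Python, from station import * gives the robot as it stands. The module is installed in compiled form; this text tells all that it offers.
- The arm moves only by the tool move_arm, never from a script. Its argument "rows" is a list of rows, each an object with "delta_rot": the turn, a rotation vector about the world's x, y, z in degrees, a list of three; "delta_pos": the shift along the world's x, y, z in cm, a list of three; "hand": the finger opening in cm, from 0 to 8.76. A call has exactly 10 rows; each row shifts and turns the commanded pose from where the row before left it; what a row does not reach is not made up. A row lasts 1/10 s, in which the tool goes at most 50 mm and 8.59 degrees, less where a joint would pass 70% of its speed; a pose out of reach is approached as far as the arm can. A call is refused whole if a number of a shift passes 5 or a number of a turn 8.59, either way. A call with a gripper value outside its range is refused whole. The fingers move at their own pace and stop on an object; "force" is the grip in N (left out, the last holds). Time passes only in rows, so rows that do not move let the fingers close, or fill a call up. It gives the time, the measured TCP pose, the force and the opening at its end, in the units of the state.
- get_state(): the state, without advancing time (a new reading comes with each control period).
- grab_frame(name): name is "side" or "top" or "wrist"; returns the picture (384x512x3 uint8, blue, green, red); there is no depth.
- camera_info(name): a dict with "camera_matrix" (3x3 intrinsics, pixels), "world_from_camera" (4x4, takes a point from camera to world coordinates); the wrist camera has in their place "T_tool_cam" (4x4, takes a point from camera to tool coordinates, whose origin is the TCP and whose axes are the flange's). Camera axes: x right, y down, z forward; pixel columns grow to the right and rows downward; lengths in m; the calibration is good to about 2 mm. A picture is of the moment at which its call begins: read the wrist's pose just before it. camera_info takes no time and is no camera call.
- job_done(): hands the job in, once; it reports no verdict.
The state is a dict: "t": time; "q": joint angles; "qd": joint speeds; "joint_efforts": joint torques, N m; "eef_pos": TCP position; "ee_rot": TCP orientation; "force": force on the tool from outside, world axes, zero at the start; "moment": the same for the moment, N m; "width": finger opening in m.
Only numpy, scipy, OpenCV 4.12 (cv2) and the standard library are available. Lean on these libraries where they do the work, as an engineer would, in place of code of your own. Each camera call takes 0.05 s, during which the arm holds its last target.

TASK

Stand the three heels that have a new black rubber top-piece upright in the sprung carrier, each in the pocket whose pad has the heel's own colour. Only when all three are in and released, press the carrier down by its orange button until the catch holds it down, then let go. Leave the bare heels without a top-piece standing where they are.

Things in the scene. Friction and masses are not known exactly. Their poses are not given: they have to be found in the camera images.
- red_heel_mid (a point): red D-shaped shoe heel standing on its wide end, with a black rubber top-piece on top (35 x 31 mm, inset, red border seen from above). 56 mm tall: foot 52 (x) x 48 (y) to 10 up, then straight sides 44 x 40 to 50 up, then top-piece. Flat face to its -x, round end to +x, flat flanks face +-y: grip 40 mm across y. 60 to 105 g. Point: its centre, 28 above its underside; z up.
- blue_heel_mid (a point): blue D-shaped shoe heel standing on its wide end, with a black rubber top-piece on top (35 x 31 mm, inset, blue border seen from above). 56 mm tall: foot 52 (x) x 48 (y) to 10 up, then straight sides 44 x 40 to 50 up, then top-piece. Flat face to its -x, round end to +x, flat flanks face +-y: grip 40 mm across y. 60 to 105 g. Point: its centre, 28 above its underside; z up.
- yellow_heel_mid (a point): yellow D-shaped shoe heel standing on its wide end, with a black rubber top-piece on top (35 x 31 mm, inset, yellow border seen from above). 56 mm tall: foot 52 (x) x 48 (y) to 10 up, then straight sides 44 x 40 to 50 up, then top-piece. Flat face to its -x, round end to +x, flat flanks face +-y: grip 40 mm across y. 60 to 105 g. Point: its centre, 28 above its underside; z up.
- bare_red_heel_mid (a point): red shoe heel of the same shape, standing the same way, but with no top-piece: its upper end shows pale bare wood with a dark nail hole. 51 mm tall, otherwise the same sizes. A look-alike that must stay where it stands. Point: 25 mm above its underside; z up.
- bare_blue_heel_mid (a point): blue shoe heel of the same shape, standing the same way, but with no top-piece: its upper end shows pale bare wood with a dark nail hole. 51 mm tall, otherwise the same sizes. A look-alike that must stay where it stands. Point: 25 mm above its underside; z up.
- red_pad_top (a point): red rubber pad, 74 x 74 x 5 mm, lying in one of the carrier's three pockets (any). Point: centre of its upper face, 53 mm above the bench at the start; x, y as the carrier's. Pockets: 80 x 80 mm inside, in a row along the carrier's y, 90 mm between centres; walls rise 7 mm above the pad, 10 mm thick between pockets, 4 mm outside.
- blue_pad_top (a point): blue rubber pad, 74 x 74 x 5 mm, lying in one of the carrier's three pockets (any). Point: centre of its upper face, 53 mm above the bench at the start; x, y as the carrier's. Pockets: 80 x 80 mm inside, in a row along the carrier's y, 90 mm between centres; walls rise 7 mm above the pad, 10 mm thick between pockets, 4 mm outside.
- yellow_pad_top (a point): yellow rubber pad, 74 x 74 x 5 mm, lying in one of the carrier's three pockets (any). Point: centre of its upper face, 53 mm above the bench at the start; x, y as the carrier's. Pockets: 80 x 80 mm inside, in a row along the carrier's y, 90 mm between centres; walls rise 7 mm above the pad, 10 mm thick between pockets, 4 mm outside.
- push_button (a point): round orange button, 36 mm across, on a bracket fixed to the sprung aluminium carrier, on its robot side. Point: centre of its upper face, 76 mm above the bench at the start. Its x and y are the carrier's: the middle pocket's centre is 90 mm towards +x, the pocket row runs along y. It goes down with the carrier.
- lift (a joint): how far the carrier is pressed down, m: 0 top, 0.030 lower stop. Moves straight down, spring 400 N/m; the heels' weight sinks it 1 to 5 mm. A sprung red tongue on the far side snaps over it at 0.023 to 0.025, then holds it at about 0.023; let go earlier, it comes back up. Pressing the loaded carrier home takes 6 to 9 N, more at the stop.
Mind the look-alikes: they are no part of the job. Leave any turquoise look-alike of the part that bears red_heel_mid alone.

How it is judged:
On the way, in this order (a step that is already met when the one before it is completed fails the run):
1. all three re-tipped heels stand released on the pads of their colour, the carrier still up (pressed less than 15 mm) (horizontal distance between red_heel_mid and red_pad_top below 0.025 m and z of red_heel_mid in the frame of red_pad_top between 0.024 and 0.032 m and angle between each of red_heel_mid, blue_heel_mid, yellow_heel_mid's own z axis and vertical below 0.12 rad and horizontal distance between blue_heel_mid and blue_pad_top below 0.025 m and z of blue_heel_mid in the frame of blue_pad_top between 0.024 and 0.032 m and horizontal distance between yellow_heel_mid and yellow_pad_top below 0.025 m and z of yellow_heel_mid in the frame of yellow_pad_top between 0.024 and 0.032 m and contact force between each of red_heel, blue_heel, yellow_heel and the fingers below 0.1 N and value of joint lift below 0.015 m), for 0.2 s.
2. the carrier is pressed down past the catch (more than 20 mm) (value of joint lift above 0.02 m), for 0.2 s.
At the end, for the whole second after the job is handed in: Each re-tipped heel stands released and still, upright within 0.12 rad, flat on the pad of its colour (centres within 25 mm across, heel centre 24-32 mm above pad). The carrier rests on its catch, over 20 mm down. Both bare heels are within 20 mm of where they stood (horizontal distance between red_heel_mid and red_pad_top below 0.025 m and z of red_heel_mid in the frame of red_pad_top between 0.024 and 0.032 m and angle between each of red_heel_mid, blue_heel_mid, yellow_heel_mid's own z axis and vertical below 0.12 rad and horizontal distance between blue_heel_mid and blue_pad_top below 0.025 m and z of blue_heel_mid in the frame of blue_pad_top between 0.024 and 0.032 m and horizontal distance between yellow_heel_mid and yellow_pad_top below 0.025 m and z of yellow_heel_mid in the frame of yellow_pad_top between 0.024 and 0.032 m and contact force between each of red_heel, blue_heel, yellow_heel and the fingers below 0.1 N and linear speed of each of red_heel, blue_heel, yellow_heel below 0.02 m/s and distance of each of bare_red_heel_mid, bare_blue_heel_mid from where it was at the start of the episode below 0.02 m and value of joint lift above 0.02 m and velocity of joint lift below 0.01 m/s); the robot touches nothing.
It fails at once if the bare red heel is moved more than 20 mm or tipped over (distance of bare_red_heel_mid from where it was at the start of the episode above 0.02 m or angle between bare_red_heel_mid's own z axis and vertical above 0.3 rad).
It fails at once if the bare blue heel is moved more than 20 mm or tipped over (distance of bare_blue_heel_mid from where it was at the start of the episode above 0.02 m or angle between bare_blue_heel_mid's own z axis and vertical above 0.3 rad).
It also fails if it takes over 90 s, if anything falls off the work surface, if the arm or the gripper's body presses on something with over 40 N, if the wrist force passes 120 N, or if a joint passes its speed limit or range.

## Working session

There is one attempt and no reset: what is moved stays moved. The work goes in short steps, Python scripts to look and compute and a tool call to move; the robot and the scene stay as the last step left them, time stands still between calls to the robot, and variables do not carry over. Pictures are saved under pics/ and viewed, and the job is handed in when it is done.

Besides the shell and the picture viewer there is one more tool, called as a command line: name --argument value ..., lists and objects as JSON in quotes. move_arm: Moves the arm, as the interface text tells. Its arguments: {"type":"object","properties":{"rows":{"type":"array"},"force":{"type":"number"}},"required":["rows"]}

```bash
mkdir -p pics; python3 - <<'E'
from station import *
import cv2,numpy as np
np.set_printoptions(precision=4,suppress=True)
s=get_state();print(s)
for n in ["top","side"]:
    cv2.imwrite(f"pics/{n}0.png",grab_frame(n));c=camera_info(n);print(n,c)
print(camera_info("wrist"))
E
```

```text
{'t': 0.0, 'q': array([-0.8189,  0.3594,  0.0111, -0.0004, -1.2241, -0.2881]), 'qd': array([ 0.0002,  0.0001,  0.0002, -0.0009, -0.0005,  0.001 ]), 'joint_efforts': array([  0.0007, -58.2716,  29.3058,   6.997 ,   0.007 ,  -0.0002]), 'eef_pos': array([ 0.3017, -0.6033,  0.2476]), 'ee_rot': array([ 3.14  , -0.0001, -2.6779]), 'force': array([ 0.5341,  0.6862, -0.5335]), 'moment': array([ 0.041 , -0.0011, -0.0218]), 'width': 0.08765423002048423}
top {'camera_matrix': array([[407.6348,   0.    , 256.6844],
       [  0.    , 407.6348, 188.2635],
       [  0.    ,   0.    ,   1.    ]]), 'world_from_camera': array([[ 0.0309, -0.9962,  0.0818,  0.4259],
       [-0.9994, -0.032 , -0.012 , -0.0105],
       [ 0.0146, -0.0814, -0.9966,  1.0552],
       [ 0.    ,  0.    ,  0.    ,  1.    ]])}
side {'camera_matrix': array([[456.7469,   0.    , 259.5379],
       [  0.    , 456.7469, 186.5487],
       [  0.    ,   0.    ,   1.    ]]), 'world_from_camera': array([[-0.9988, -0.0436,  0.0209,  0.4798],
       [-0.043 ,  0.6053, -0.7948,  0.97  ],
       [ 0.022 , -0.7948, -0.6065,  0.8258],
       [ 0.    ,  0.    ,  0.    ,  1.    ]])}
{'camera_matrix': array([[280.9359,   0.    , 258.7764],
       [  0.    , 280.9359, 193.1592],
       [  0.    ,   0.    ,   1.    ]]), 'T_tool_cam': array([[-0.0013, -0.9583, -0.2856,  0.0768],
       [ 1.    , -0.0012, -0.0006, -0.0011],
       [ 0.0002, -0.2856,  0.9583, -0.136 ],
       [ 0.    ,  0.    ,  0.    ,  1.    ]])}
```

View pics/top0.png

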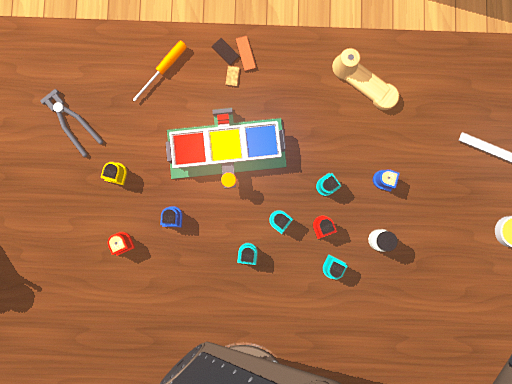

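View pics/side0.png

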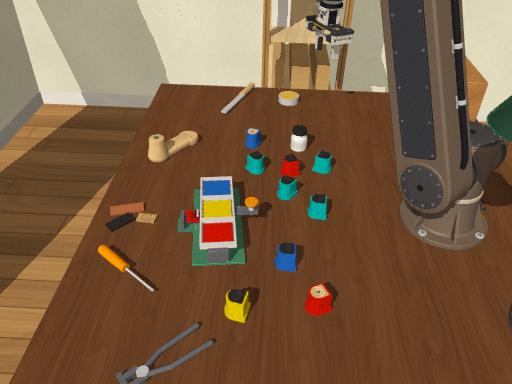

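The top view shows re-tipped red near (325,228), blue (171,217) and yellow (115,173). The bare heels are red (120,244) and blue (388,180), and the turquoise ones are look-alikes. The pads run red, yellow, blue from left to right, with the button at (229,180).

```bash
cat > h.py <<'E'
import cv2,numpy as np
from scipy.spatial.transform import Rotation as R
np.set_printoptions(precision=4,suppress=True)
def ray(K,T,uv,z):
    d=T[:3,:3]@np.linalg.solve(K,np.array([uv[0],uv[1],1.0])); o=T[:3,3]
    return o+d*(z-o[2])/d[2]
E
python3 - <<'E'
from station import *
from h import *
im=cv2.imread("pics/top0.png");c=camera_info("top");K,T=c["camera_matrix"],c["world_from_camera"]
ci=camera_info("side");Ks,Ts=ci["camera_matrix"],ci["world_from_camera"]
hsv=cv2.cvtColor(im,cv2.COLOR_BGR2HSV)
sat=hsv[...,1]>150
M={"red":sat&((hsv[...,0]<6)|(hsv[...,0]>174))&(hsv[...,2]>120),"yellow":sat&(hsv[...,0]>22)&(hsv[...,0]<34)&(hsv[...,2]>120),"blue":sat&(hsv[...,0]>105)&(hsv[...,0]<128)&(hsv[...,2]>80),"turq":sat&(hsv[...,0]>80)&(hsv[...,0]<100)&(hsv[...,2]>80),"orange":sat&(hsv[...,0]>10)&(hsv[...,0]<30)&(hsv[...,2]>180)}
for k,m in M.items():
    cs,_=cv2.findContours(m.astype('uint8'),cv2.RETR_EXTERNAL,cv2.CHAIN_APPROX_NONE)
    for q in cs:
        a=cv2.contourArea(q)
        if a<40: continue
        mo=cv2.moments(q);u=mo['m10']/a,mo['m01']/a
        z=0.053 if a>600 else (0.076 if k=="orange" else 0.03)
        print(k,a,np.round(u,1),ray(K,T,u,z)[:2],"z",z, cv2.minAreaRect(q))
# black tops
g=im.max(2)<60
for n,(x,y) in dict(red=(325,228),blue=(171,217),yellow=(115,173)).items():
    s=np.zeros_like(g);s[y-10:y+11,x-10:x+11]=1
    v,u=np.nonzero(g&s);print(n,len(u),u.mean(),v.mean(),ray(K,T,(u.mean(),v.mean()),.056))
tiles=[cv2.resize(im[y-25:y+25,x-25:x+25],(260,260),interpolation=cv2.INTER_CUBIC) for x,y in [(325,228),(171,217),(115,173)]]
cv2.imwrite("pics/crop.png",np.hstack(tiles))
cv2.imwrite("pics/car.png",cv2.resize(im[90:290,90:430],(800,470),interpolation=cv2.INTER_CUBIC))
for p in [(382,233),(385,245)]: print(ray(K,T,p,0.08))
for p in [(299,130),(299,150)]: print(ray(Ks,Ts,p,0.08),ray(Ks,Ts,p,0))
E
```

```text
red 423.5 [119.9 243. ] [0.3627 0.3127] z 0.03 ((119.66380310058594, 242.7155303955078), (21.009031295776367, 24.029081344604492), 66.80140686035156)
red 353.5 [323.3 226.4] [ 0.4194 -0.1931] z 0.03 ((323.23291015625, 225.2876739501953), (21.067405700683594, 20.833324432373047), 69.44395446777344)
red 786.0 [189.  148.3] [0.6022 0.1483] z 0.053 ((188.88613891601562, 148.36138916015625), (28.756574630737305, 29.55260467529297), 84.2894058227539)
red 84.0 [222.8 118.4] [0.6864 0.0693] z 0.03 ((222.5, 118.5), (9.0, 11.0), 90.0)
yellow 140.5 [507.7 230.7] [ 0.4229 -0.6598] z 0.03 ((507.0, 231.0), (24.0, 8.0), 90.0)
yellow 135.0 [227.8 179.4] [0.5301 0.0506] z 0.03 ((227.5, 179.5), (13.0, 13.0), 90.0)
yellow 404.5 [113.9 172.5] [0.5383 0.3379] z 0.03 ((113.8174057006836, 171.95787048339844), (24.059967041015625, 20.23735809326172), 12.994616508483887)
yellow 764.0 [225.3 144.6] [0.6146 0.0587] z 0.053 ((225.27122497558594, 144.5767059326172), (28.735973358154297, 28.578947067260742), 83.9909896850586)
yellow 127.0 [169.5  54.8] [0.8489 0.2132] z 0.03 ((169.03231811523438, 55.08154296875),
[... 4826 characters left out ...]
08496), 4.763641834259033)
orange 82.5 [302.2  30.1] [ 0.9053 -0.1234] z 0.076 ((299.06982421875, 26.064620971679688), (36.98697280883789, 36.79673767089844), 42.79739761352539)
orange 2441.5 [123.3  27.6] [0.9061 0.3283] z 0.053 ((120.5915756225586, 19.72633934020996), (241.24131774902344, 40.522613525390625), 1.6022614240646362)
red 0 nan nan [nan nan nan]
blue 0 nan nan [nan nan nan]
yellow 6 115.66666666666667 171.16666666666666 [0.5389 0.3249 0.056 ]
[ 0.4083 -0.325   0.08  ]
[ 0.3801 -0.3323  0.08  ]
[ 0.3914 -0.317   0.08  ] [ 0.3819 -0.455   0.    ]
[ 0.3945 -0.1976  0.08  ] [ 0.3853 -0.3229  0.    ]<stdin>:20: RuntimeWarning: Mean of empty slice.
  ret = ret.dtype.type(ret / rcount)
```

View pics/crop.png

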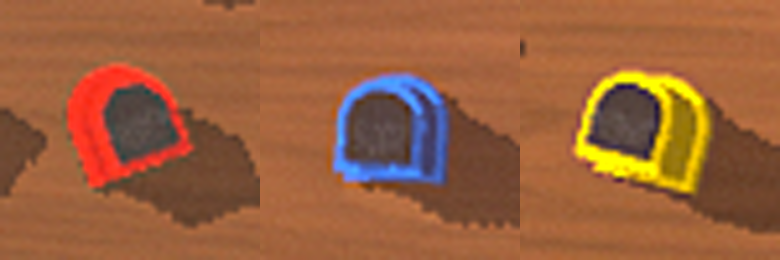

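View pics/car.png

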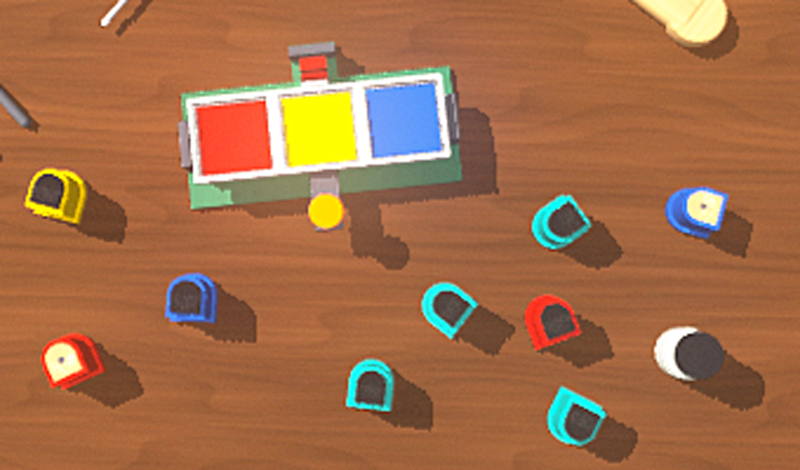

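```bash
python3 - <<'E'
from station import *
from h import *
im=cv2.imread("pics/top0.png");c=camera_info("top");K,T=c["camera_matrix"],c["world_from_camera"]
big=cv2.resize(im,None,fx=6,fy=6,interpolation=cv2.INTER_CUBIC)
hsv=cv2.cvtColor(big,cv2.COLOR_BGR2HSV)
for n,(x,y) in dict(red=(328,227),blue=(169.5,216),yellow=(110.5,171)).items():
    m=(hsv[...,1]<140)&(big.max(2)<115)
    if n=="blue": m=(big.max(2)<115)
    w=np.zeros(m.shape,bool);w[int(6*y)-54:int(6*y)+54,int(6*x)-54:int(6*x)+54]=1
    m=cv2.morphologyEx((m&w).astype('uint8'),cv2.MORPH_OPEN,np.ones((9,9)))
    q=max(cv2.findContours(m,cv2.RETR_EXTERNAL,cv2.CHAIN_APPROX_NONE)[0],key=cv2.contourArea)
    P=np.array([ray(K,T,(p[0]+.5)/6-.5,.056)[:2] if 0 else ray(K,T,(p+.5)/6-.5,.056)[:2] for p in q[:,0]])
    r=cv2.minAreaRect((P*1000).astype('float32'));mo=P.mean(0)
    print(n,cv2.contourArea(q)/36,"rect c(mm),size,ang",np.round(r[0],1),np.round(r[1],1),round(r[2],1))
E
```

```text
red 136.22222222222223 rect c(mm),size,ang [ 421.7 -195.1] [32.6 29.8] 22.1
blue 149.02777777777777 rect c(mm),size,ang [432.9 190. ] [30.6 32.8] 89.2
yellow 127.40277777777777 rect c(mm),size,ang [539.9 338.5] [30.3 30.6] 77.3
```

move_arm --rows '[{"delta_pos": [1.2,4.08,-0.4],"delta_rot": [0,0,-0.46],"hand": 7},{"delta_pos": [1.2,4.08,-0.4],"delta_rot": [0,0,-0.46],"hand": 7},{"delta_pos": [1.2,4.08,-0.4],"delta_rot": [0,0,-0.46],"hand": 7},{"delta_pos": [1.2,4.08,-0.4],"delta_rot": [0,0,-0.46],"hand": 7},{"delta_pos": [1.2,4.08,-0.4],"delta_rot": [0,0,-0.46],"hand": 7},{"delta_pos": [1.2,4.08,-0.4],"delta_rot": [0,0,-0.46],"hand": 7},{"delta_pos": [1.2,4.08,-0.4],"delta_rot": [0,0,-0.46],"hand": 7},{"delta_pos": [1.2,4.08,-0.4],"delta_rot": [0,0,-0.46],"hand": 7},{"delta_pos": [1.2,4.08,-0.4],"delta_rot": [0,0,-0.46],"hand": 7},{"delta_pos": [1.2,4.08,-0.4],"delta_rot": [0,0,-0.46],"hand": 7}]' --force 20

```text
t: 1.1
eef_pos: [0.4219, -0.194, 0.2084]
ee_rot: [3.142, 0.0, -2.759]
force: [0.8, -0.4, 0.1]
width: 0.0699
```

```bash
cat >> h.py <<'E'
def look(name,col,exp,z=0.056):
    from station import get_state,grab_frame,camera_info
    s=get_state();im=grab_frame("wrist");cv2.imwrite(f"pics/{name}.png",im)
    c=camera_info("wrist");K=c["camera_matrix"];W=np.eye(4);W[:3,:3]=R.from_euler("xyz",s["ee_rot"]).as_matrix();W[:3,3]=s["eef_pos"];T=W@c["T_tool_cam"]
    print("t",s["t"],s["eef_pos"],np.degrees(s["ee_rot"]),"w",s["width"],"q",s["q"],"qd",abs(s["qd"]).max())
    p=np.linalg.inv(T)@np.array([*exp,z,1]);uv=(K@(p[:3]/p[2]))[:2];print("expected px",uv)
    m=(im.max(2)<105).astype('uint8')
    m=cv2.morphologyEx(m,cv2.MORPH_OPEN,np.ones((3,3)))
    for q in cv2.findContours(m,cv2.RETR_EXTERNAL,cv2.CHAIN_APPROX_NONE)[0]:
        if cv2.contourArea(q)<200: continue
        P=np.array([ray(K,T,a,z)[:2] for a in q[:,0].astype(float)])
        r=cv2.minAreaRect((P*1000).astype('float32'))
        if np.hypot(*(np.array(r[0])/1000-exp))<.06: print(q[:,0].mean(0),cv2.contourArea(q),"c",np.round(r[0],1),"size",np.round(r[1],1),"ang",round(r[2],1))
E
python3 -c "
from h import *
look('w1','red',(.4217,-.1951))"
```

```text
t 1.1 [ 0.4219 -0.194   0.2084] [ 179.9959    0.0083 -158.0527] w 0.06988724708469526 q [-0.0053  0.0392 -0.4936 -0.0001 -1.0379 -1.1824] qd 1.0402897855180728
expected px [259.0069 184.2114]
[259.9853 189.3382] 234.0 c [ 428.  -191.5] size [16.2 25.3] ang 4.3
[260.7808 173.7945] 217.5 c [ 411.4 -197.6] size [11.8 26.3] ang 21.9
```

View pics/w1.png

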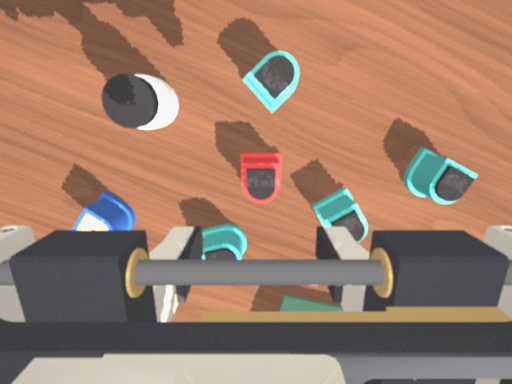

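The red heel is centred at about (260,180) with its flanks parallel to the finger direction. That agrees with the top view, so I'm descending.

move_arm --rows '[{"delta_pos": [0,0,0],"delta_rot": [0,0,0],"hand": 7},{"delta_pos": [0,0,-3],"delta_rot": [0,0,0],"hand": 7},{"delta_pos": [0,0,-3],"delta_rot": [0,0,0],"hand": 7},{"delta_pos": [0,0,-3],"delta_rot": [0,0,0],"hand": 7},{"delta_pos": [0,0,-3],"delta_rot": [0,0,0],"hand": 7},{"delta_pos": [0,0,-2],"delta_rot": [0,0,0],"hand": 7},{"delta_pos": [0,0,-2],"delta_rot": [0,0,0],"hand": 7},{"delta_pos": [0,0,-1.2],"delta_rot": [0,0,0],"hand": 7},{"delta_pos": [0,0,0],"delta_rot": [0,0,0],"hand": 7},{"delta_pos": [0,0,0],"delta_rot": [0,0,0],"hand": 7}]'

```text
t: 2.15
eef_pos: [0.4217, -0.1964, 0.0366]
ee_rot: [3.141, -0.001, -2.759]
force: [0.4, 0.6, 0.4]
width: 0.0699
```

move_arm --rows '[{"delta_pos": [0,0,0],"delta_rot": [0,0,0],"hand": 3},{"delta_pos": [0,0,0],"delta_rot": [0,0,0],"hand": 3},{"delta_pos": [0,0,0],"delta_rot": [0,0,0],"hand": 3},{"delta_pos": [0,0,0],"delta_rot": [0,0,0],"hand": 3},{"delta_pos": [0,0,0],"delta_rot": [0,0,0],"hand": 3},{"delta_pos": [0,0,0],"delta_rot": [0,0,0],"hand": 3},{"delta_pos": [0,0,0],"delta_rot": [0,0,0],"hand": 3},{"delta_pos": [0,0,0],"delta_rot": [0,0,0],"hand": 3},{"delta_pos": [0,0,0.5],"delta_rot": [0,0,0],"hand": 3},{"delta_pos": [0,0,0.5],"delta_rot": [0,0,0],"hand": 3}]' --force 20

```text
t: 3.15
eef_pos: [0.4218, -0.1957, 0.0467]
ee_rot: [3.141, -0.001, -2.758]
force: [-0.4, 0.0, -0.4]
width: 0.0399
```

move_arm --rows '[{"delta_pos": [0,0,3],"delta_rot": [0,0,0],"hand": 3},{"delta_pos": [0,0,4],"delta_rot": [0,0,0],"hand": 3},{"delta_pos": [0,0,4],"delta_rot": [0,0,0],"hand": 3},{"delta_pos": [0,1,4],"delta_rot": [0,0,0],"hand": 3},{"delta_pos": [1,3,0],"delta_rot": [0,0,-2],"hand": 3},{"delta_pos": [2,3.5,0],"delta_rot": [0,0,-2],"hand": 3},{"delta_pos": [2,3.5,0],"delta_rot": [0,0,-2],"hand": 3},{"delta_pos": [2,3.5,0],"delta_rot": [0,0,-2],"hand": 3},{"delta_pos": [2,3.5,0],"delta_rot": [0,0,-2],"hand": 3},{"delta_pos": [2,3.5,0],"delta_rot": [0,0,-2],"hand": 3}]'

```text
t: 4.15
eef_pos: [0.5323, 0.0209, 0.197]
ee_rot: [3.141, 0.0, -2.969]
force: [1.2, -0.0, -1.1]
width: 0.0397
```

move_arm --rows '[{"delta_pos": [2,3.5,0],"delta_rot": [0,0,-2],"hand": 3},{"delta_pos": [2,3.5,0],"delta_rot": [0,0,0],"hand": 3},{"delta_pos": [2,3.5,0],"delta_rot": [0,0,0],"hand": 3},{"delta_pos": [1.04,2.4,0],"delta_rot": [0,0,0],"hand": 3},{"delta_pos": [0,0,0],"delta_rot": [0,0,0],"hand": 3},{"delta_pos": [0,0,0],"delta_rot": [0,0,0],"hand": 3},{"delta_pos": [0,0,-3],"delta_rot": [0,0,0],"hand": 3},{"delta_pos": [0,0,-2],"delta_rot": [0,0,0],"hand": 3},{"delta_pos": [0,0,-2],"delta_rot": [0,0,0],"hand": 3},{"delta_pos": [0,0,0],"delta_rot": [0,0,0],"hand": 3}]'

```text
t: 5.15
eef_pos: [0.6002, 0.1464, 0.1242]
ee_rot: [-3.14, -0.005, -3.004]
force: [-0.7, -0.2, -1.5]
width: 0.0398
```

```bash
python3 -c "
from h import *
from station import *
look('w2','red',(.6022,.1483),.109)
cv2.imwrite('pics/s2.png',cv2.resize(grab_frame('side')[130:330,120:400],(800,571)))"
```

```text
t 5.15 [0.6002 0.1464 0.1242] [-179.9254   -0.2751 -172.1169] w 0.039813386233339194 q [ 0.5545  0.3722 -0.273  -0.0009 -0.9304 -1.9871] qd 0.05073809606171616
expected px [263.106  247.3789]
[259.0224 292.1343] 1090.0 c [635.4 150.4] size [17.6 37.4] ang 7.9
[258.8721 256.5614] 2093.5 c [606.7 146.1] size [16.7 88.2] ang 7.9
[211.3036 317.7842] 27272.0 c [642.1 141.5] size [109.8 353.1] ang 11.9
```

View pics/s2.png

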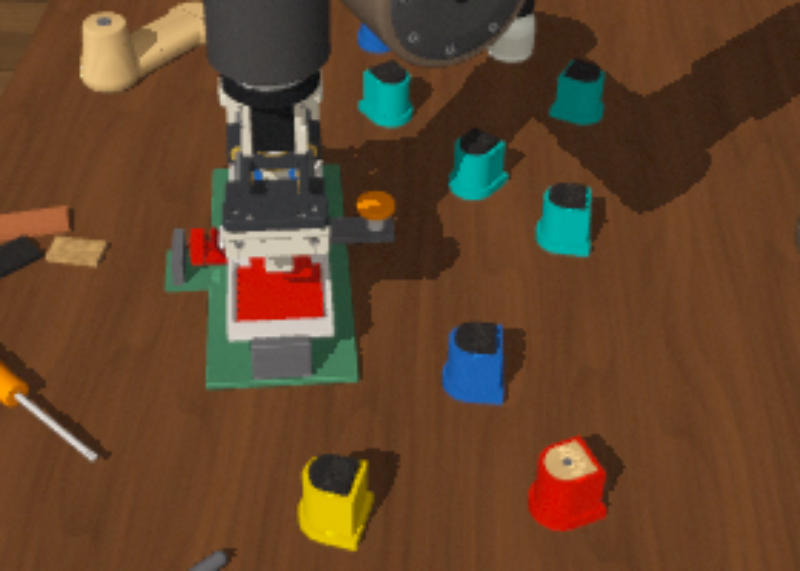

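View pics/w2.png

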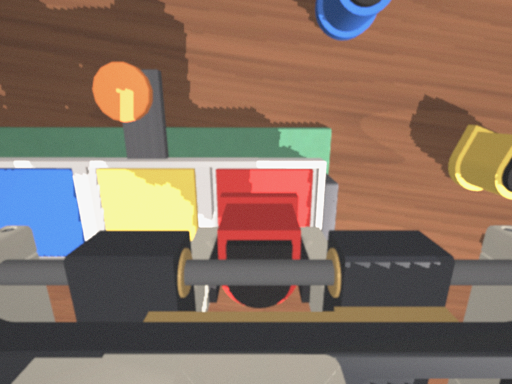

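move_arm --rows '[{"delta_pos": [0.2,0.2,0],"delta_rot": [0,0,0],"hand": 3},{"delta_pos": [0,0,-1.2],"delta_rot": [0,0,0],"hand": 3},{"delta_pos": [0,0,-1.2],"delta_rot": [0,0,0],"hand": 3},{"delta_pos": [0,0,-0.6],"delta_rot": [0,0,0],"hand": 3},{"delta_pos": [0,0,-0.4],"delta_rot": [0,0,0],"hand": 3},{"delta_pos": [0,0,-0.1],"delta_rot": [0,0,0],"hand": 3},{"delta_pos": [0,0,0],"delta_rot": [0,0,0],"hand": 3},{"delta_pos": [0,0,0],"delta_rot": [0,0,0],"hand": 3},{"delta_pos": [0,0,0],"delta_rot": [0,0,0],"hand": 3},{"delta_pos": [0,0,0],"delta_rot": [0,0,0],"hand": 3}]'

```text
t: 6.25
eef_pos: [0.6045, 0.1504, 0.0919]
ee_rot: [3.141, 0.001, -3.002]
force: [1.0, 0.3, -0.5]
width: 0.04
```

move_arm --rows '[{"delta_pos": [-0.1,-0.1,-0.2],"delta_rot": [0,0,0],"hand": 3},{"delta_pos": [0,0,-0.1],"delta_rot": [0,0,0],"hand": 3},{"delta_pos": [0,0,0],"delta_rot": [0,0,0],"hand": 3},{"delta_pos": [0,0,0],"delta_rot": [0,0,0],"hand": 4.4},{"delta_pos": [0,0,0],"delta_rot": [0,0,0],"hand": 5},{"delta_pos": [0,0,0],"delta_rot": [0,0,0],"hand": 6},{"delta_pos": [0,0,0],"delta_rot": [0,0,0],"hand": 6},{"delta_pos": [0,0,0],"delta_rot": [0,0,0],"hand": 6},{"delta_pos": [0,0,2],"delta_rot": [0,0,0],"hand": 6},{"delta_pos": [0,0,4],"delta_rot": [0,0,0],"hand": 6}]'

```text
t: 7.25
eef_pos: [0.6013, 0.1484, 0.1459]
ee_rot: [-3.14, -0.006, -3.003]
force: [0.4, 0.4, 0.1]
width: 0.0599
```

move_arm --rows '[{"delta_pos": [0,0,4],"delta_rot": [0,0,0],"hand": 6.5},{"delta_pos": [-2,0.5,1],"delta_rot": [0,0,-1],"hand": 6.5},{"delta_pos": [-3,0.7,0],"delta_rot": [0,0,-2],"hand": 7},{"delta_pos": [-3,0.7,0],"delta_rot": [0,0,-2],"hand": 7},{"delta_pos": [-3,0.7,0],"delta_rot": [0,0,-2],"hand": 7},{"delta_pos": [-3,0.7,0],"delta_rot": [0,0,-1.8],"hand": 7},{"delta_pos": [-2,0.5,0],"delta_rot": [0,0,0],"hand": 7},{"delta_pos": [-0.8,0.4,0],"delta_rot": [0,0,0],"hand": 7},{"delta_pos": [0,0,0],"delta_rot": [0,0,0],"hand": 7},{"delta_pos": [0,0,0],"delta_rot": [0,0,0],"hand": 7}]'

```text
t: 8.25
eef_pos: [0.4359, 0.1916, 0.1988]
ee_rot: [3.141, 0.001, 3.128]
force: [0.9, 0.4, -0.7]
width: 0.0702
```

```bash
python3 -c "
from h import *
from station import *
look('w3','blue',(.4329,.190))
im=grab_frame('top');cv2.imwrite('pics/t3.png',cv2.resize(im[90:290,90:430],(800,470)))"
```

```text
t 8.25 [0.4359 0.1916 0.1988] [179.9821   0.0306 179.2095] w 0.07024876757748282 q [ 0.8289  0.069  -0.4857  0.0002 -1.0155 -2.4136] qd 0.012269834616730646
expected px [257.9616 183.9589]
[260.1918 189.2055] 311.5 c [438.9 191. ] size [26.4 20. ] ang 61.9
```

View pics/w3.png

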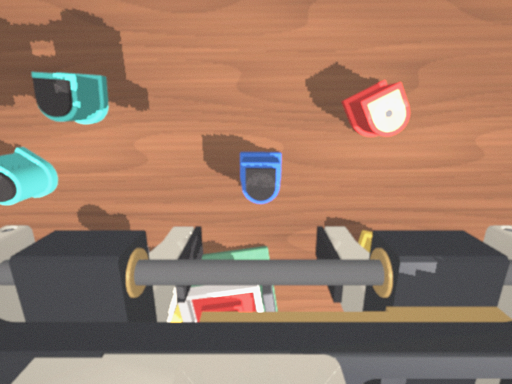

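View pics/t3.png

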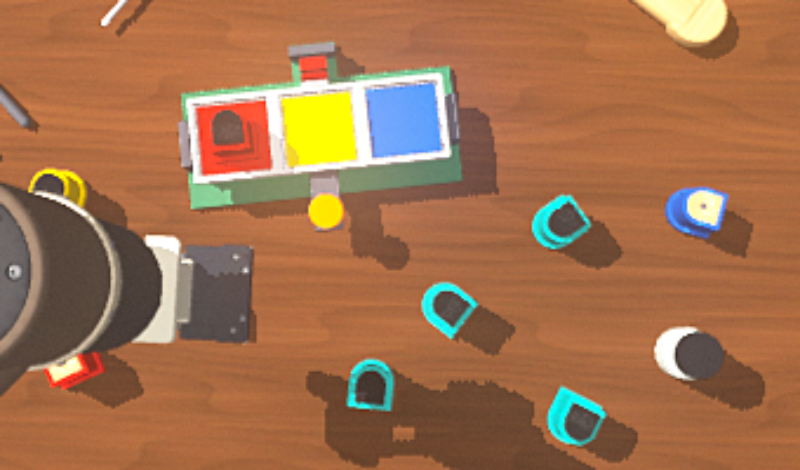

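The red heel stands in its red pocket. The blue heel is at (261,181) in the wrist view with its flanks parallel to the finger pads.

move_arm --rows '[{"delta_pos": [-0.2,-0.1,-1],"delta_rot": [0,0,0],"hand": 7},{"delta_pos": [0,0,-3],"delta_rot": [0,0,0],"hand": 7},{"delta_pos": [0,0,-3],"delta_rot": [0,0,0],"hand": 7},{"delta_pos": [0,0,-3],"delta_rot": [0,0,0],"hand": 7},{"delta_pos": [0,0,-3],"delta_rot": [0,0,0],"hand": 7},{"delta_pos": [0,0,-2],"delta_rot": [0,0,0],"hand": 7},{"delta_pos": [0,0,-1.2],"delta_rot": [0,0,0],"hand": 7},{"delta_pos": [0,0,0],"delta_rot": [0,0,0],"hand": 7},{"delta_pos": [0,0,0],"delta_rot": [0,0,0],"hand": 7},{"delta_pos": [0,0,0],"delta_rot": [0,0,0],"hand": 7}]'

```text
t: 9.35
eef_pos: [0.4337, 0.1905, 0.037]
ee_rot: [3.141, 0.001, 3.127]
force: [-0.2, -0.1, -0.4]
width: 0.0706
```

move_arm --rows '[{"delta_pos": [0,0,0],"delta_rot": [0,0,0],"hand": 3},{"delta_pos": [0,0,0],"delta_rot": [0,0,0],"hand": 3},{"delta_pos": [0,0,0],"delta_rot": [0,0,0],"hand": 3},{"delta_pos": [0,0,0],"delta_rot": [0,0,0],"hand": 3},{"delta_pos": [0,0,0],"delta_rot": [0,0,0],"hand": 3},{"delta_pos": [0,0,0],"delta_rot": [0,0,0],"hand": 3},{"delta_pos": [0,0,0],"delta_rot": [0,0,0],"hand": 3},{"delta_pos": [0,0,0],"delta_rot": [0,0,0],"hand": 3},{"delta_pos": [0,0,0.5],"delta_rot": [0,0,0],"hand": 3},{"delta_pos": [0,0,0.5],"delta_rot": [0,0,0],"hand": 3}]'

```text
t: 10.35
eef_pos: [0.4331, 0.19, 0.0466]
ee_rot: [-3.141, -0.001, 3.127]
force: [-0.4, -1.5, -1.0]
width: 0.0401
```

move_arm --rows '[{"delta_pos": [0,0,3],"delta_rot": [0,0,0],"hand": 3},{"delta_pos": [0,0,4],"delta_rot": [0,0,0],"hand": 3},{"delta_pos": [0,0,4],"delta_rot": [0,0,0],"hand": 3},{"delta_pos": [0,0,4],"delta_rot": [0,0,0],"hand": 3},{"delta_pos": [1,-1.1,0],"delta_rot": [0,0,2],"hand": 3},{"delta_pos": [2,-2,0],"delta_rot": [0,0,2],"hand": 3},{"delta_pos": [2.4,-3,0],"delta_rot": [0,0,2],"hand": 3},{"delta_pos": [3,-3.5,0],"delta_rot": [0,0,2],"hand": 3},{"delta_pos": [3,-3.5,0],"delta_rot": [0,0,0.8],"hand": 3},{"delta_pos": [3,-3.5,0],"delta_rot": [0,0,0],"hand": 3}]'

```text
t: 11.35
eef_pos: [0.5781, 0.0227, 0.1969]
ee_rot: [3.141, 0.0, -3.002]
force: [0.7, 1.0, -0.2]
width: 0.0398
```

move_arm --rows '[{"delta_pos": [3,-3.5,0],"delta_rot": [0,0,0],"hand": 3},{"delta_pos": [2,-2,0],"delta_rot": [0,0,0],"hand": 3},{"delta_pos": [0,0,0],"delta_rot": [0,0,0],"hand": 3},{"delta_pos": [0,0,0],"delta_rot": [0,0,0],"hand": 3},{"delta_pos": [0,0,-2],"delta_rot": [0,0,0],"hand": 3},{"delta_pos": [0,0,-3],"delta_rot": [0,0,0],"hand": 3},{"delta_pos": [0,0,-2],"delta_rot": [0,0,0],"hand": 3},{"delta_pos": [0,0,0],"delta_rot": [0,0,0],"hand": 3},{"delta_pos": [0,0,0],"delta_rot": [0,0,0],"hand": 3},{"delta_pos": [0,0,0],"delta_rot": [0,0,0],"hand": 3}]'

```text
t: 12.35
eef_pos: [0.628, -0.0301, 0.1283]
ee_rot: [-3.142, 0.002, -3.001]
force: [0.6, 0.8, -1.4]
width: 0.04
```

```bash
python3 -c "
from h import *
from station import *
look('w4','blue',(.627,-.031),.109)"
```

```text
t 12.35 [ 0.628  -0.0301  0.1283] [-179.995     0.1351 -171.9678] w 0.03999103493805383 q [ 0.2624  0.3802 -0.2498  0.0005 -0.9385 -1.6932] qd 0.005202207881060313
expected px [259.0822 238.8792]
[256.1913 301.897 ] 62227.5 c [680.9 -26.3] size [121.1 369.9] ang 8.0
[258.9639 217.5309] 1811.0 c [612.7 -33.1] size [15.8 48. ] ang 8.0
```

View pics/w4.png

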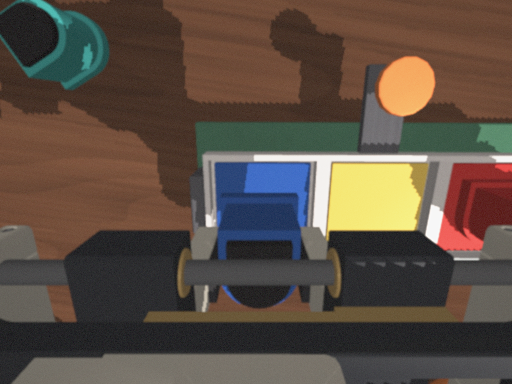

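The blue heel (u≈259) is over the blue pad (215–311), square to it. Lowering.

move_arm --rows '[{"delta_pos": [-0.1,0.1,-1.2],"delta_rot": [0,0,0],"hand": 3},{"delta_pos": [0,0,-1.2],"delta_rot": [0,0,0],"hand": 3},{"delta_pos": [0,0,-0.8],"delta_rot": [0,0,0],"hand": 3},{"delta_pos": [0,0,-0.4],"delta_rot": [0,0,0],"hand": 3},{"delta_pos": [0,0,-0.2],"delta_rot": [0,0,0],"hand": 3},{"delta_pos": [0,0,-0.2],"delta_rot": [0,0,0],"hand": 3},{"delta_pos": [0,0,0],"delta_rot": [0,0,0],"hand": 3},{"delta_pos": [0,0,0],"delta_rot": [0,0,0],"hand": 3},{"delta_pos": [0,0,0],"delta_rot": [0,0,0],"hand": 3},{"delta_pos": [0,0,0],"delta_rot": [0,0,0],"hand": 3}]'

```text
t: 13.4
eef_pos: [0.6266, -0.0297, 0.0869]
ee_rot: [-3.142, 0.001, -3.002]
force: [-0.5, -0.9, 1.1]
width: 0.0398
```

move_arm --rows '[{"delta_pos": [0,0,0],"delta_rot": [0,0,0],"hand": 3},{"delta_pos": [0,0,0],"delta_rot": [0,0,0],"hand": 4.4},{"delta_pos": [0,0,0],"delta_rot": [0,0,0],"hand": 5},{"delta_pos": [0,0,0],"delta_rot": [0,0,0],"hand": 6},{"delta_pos": [0,0,0],"delta_rot": [0,0,0],"hand": 6},{"delta_pos": [0,0,0],"delta_rot": [0,0,0],"hand": 6},{"delta_pos": [0,0,2],"delta_rot": [0,0,0],"hand": 6},{"delta_pos": [0,0,3],"delta_rot": [0,0,0],"hand": 6},{"delta_pos": [0,0,3],"delta_rot": [0,0,0],"hand": 6},{"delta_pos": [0,0,3],"delta_rot": [0,0,0],"hand": 6}]'

```text
t: 14.4
eef_pos: [0.6262, -0.0297, 0.1976]
ee_rot: [-3.142, -0.0, -3.002]
force: [1.1, 0.8, -0.1]
width: 0.0599
```

move_arm --rows '[{"delta_pos": [-0.4,2,0],"delta_rot": [0,0,-2],"hand": 6.5},{"delta_pos": [-1,4,0],"delta_rot": [0,0,-2.3],"hand": 7},{"delta_pos": [-1,4.3,0],"delta_rot": [0,0,-2.3],"hand": 7},{"delta_pos": [-1,4.3,0],"delta_rot": [0,0,-2.3],"hand": 7},{"delta_pos": [-1,4.3,0],"delta_rot": [0,0,-2.3],"hand": 7},{"delta_pos": [-1,4.3,0],"delta_rot": [0,0,-2.3],"hand": 7},{"delta_pos": [-1,4.3,0],"delta_rot": [0,0,-2.3],"hand": 7},{"delta_pos": [-1,4.3,0],"delta_rot": [0,0,-2.3],"hand": 7},{"delta_pos": [-0.8,3.5,0],"delta_rot": [0,0,-2.6],"hand": 7},{"delta_pos": [-0.4,1.5,0],"delta_rot": [0,0,0],"hand": 7}]'

```text
t: 15.4
eef_pos: [0.5395, 0.3413, 0.1964]
ee_rot: [3.141, 0.0, 2.921]
force: [0.0, -0.5, -0.2]
width: 0.0704
```

```bash
python3 -c "
from h import *
from station import *
grab_frame('side');grab_frame('side')
look('w5','y',(.5399,.3385))
im=grab_frame('top');cv2.imwrite('pics/t5.png',cv2.resize(im[90:290,90:430],(800,470)))"
```

```text
t 15.5 [0.5397 0.3402 0.1962] [-179.9901   -0.0103  167.4516] w 0.0700030039764712 q [ 0.8678  0.3348 -0.1468 -0.0001 -1.0895 -2.6576] qd 0.03951635632611844
expected px [257.8501 187.9571]
[260.548  184.5763] 519.5 c [540.2 341.2] size [27.5 30.7] ang 77.4
```

View pics/w5.png

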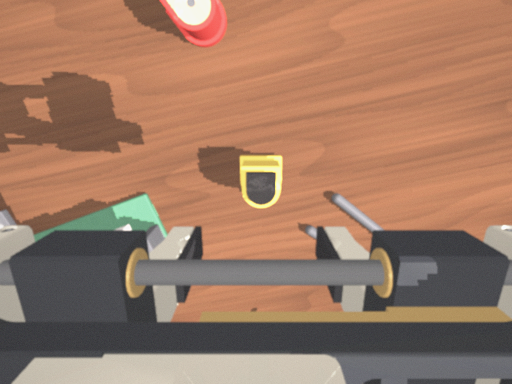

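View pics/t5.png

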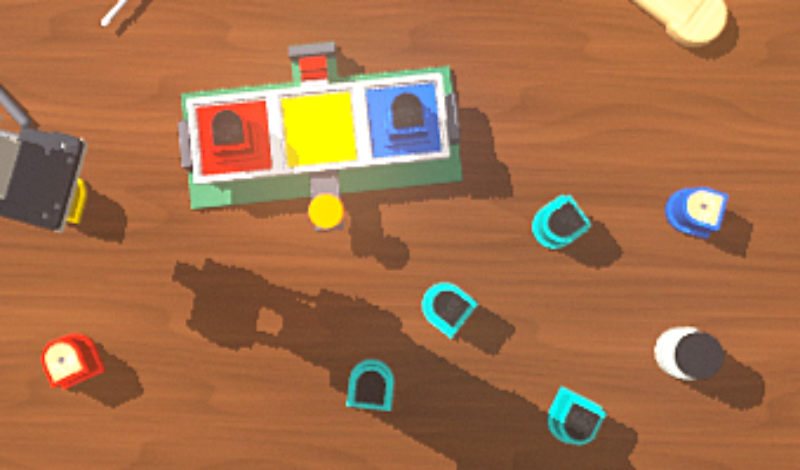

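move_arm --rows '[{"delta_pos": [0,0,-1],"delta_rot": [0,0,0],"hand": 6},{"delta_pos": [0,0,-3],"delta_rot": [0,0,0],"hand": 6},{"delta_pos": [0,0,-3],"delta_rot": [0,0,0],"hand": 6},{"delta_pos": [0,0,-3],"delta_rot": [0,0,0],"hand": 6},{"delta_pos": [0,0,-2.5],"delta_rot": [0,0,0],"hand": 6},{"delta_pos": [0,0,-2],"delta_rot": [0,0,0],"hand": 6},{"delta_pos": [0,0,-1.4],"delta_rot": [0,0,0],"hand": 6},{"delta_pos": [0,0,0],"delta_rot": [0,0,0],"hand": 6},{"delta_pos": [0,0,0],"delta_rot": [0,0,0],"hand": 6},{"delta_pos": [0,0,0],"delta_rot": [0,0,0],"hand": 6}]'

```text
t: 16.6
eef_pos: [0.5411, 0.3387, 0.0388]
ee_rot: [3.14, 0.001, 2.919]
force: [0.5, -0.2, 0.6]
width: 0.0601
```

move_arm --rows '[{"delta_pos": [0,0,0],"delta_rot": [0,0,0],"hand": 3},{"delta_pos": [0,0,0],"delta_rot": [0,0,0],"hand": 3},{"delta_pos": [0,0,0],"delta_rot": [0,0,0],"hand": 3},{"delta_pos": [0,0,0],"delta_rot": [0,0,0],"hand": 3},{"delta_pos": [0,0,0],"delta_rot": [0,0,0],"hand": 3},{"delta_pos": [0,0,0],"delta_rot": [0,0,0],"hand": 3},{"delta_pos": [0,0,0],"delta_rot": [0,0,0],"hand": 3},{"delta_pos": [0,0,0],"delta_rot": [0,0,0],"hand": 3},{"delta_pos": [0,0,0.5],"delta_rot": [0,0,0],"hand": 3},{"delta_pos": [0,0,0.5],"delta_rot": [0,0,0],"hand": 3}]'

```text
t: 17.6
eef_pos: [0.54, 0.338, 0.0474]
ee_rot: [-3.141, -0.001, 2.919]
force: [0.0, -0.2, -1.0]
width: 0.0396
```

move_arm --rows '[{"delta_pos": [0,0,3],"delta_rot": [0,0,0],"hand": 3},{"delta_pos": [0,0,4],"delta_rot": [0,0,0],"hand": 3},{"delta_pos": [0,0,4],"delta_rot": [0,0,0],"hand": 3},{"delta_pos": [0,0,4],"delta_rot": [0,0,0],"hand": 3},{"delta_pos": [0.5,-2,0],"delta_rot": [0,0,2.7],"hand": 3},{"delta_pos": [1,-3,0],"delta_rot": [0,0,3],"hand": 3},{"delta_pos": [1,-4,0],"delta_rot": [0,0,3],"hand": 3},{"delta_pos": [1,-4,0],"delta_rot": [0,0,3],"hand": 3},{"delta_pos": [1,-4,0],"delta_rot": [0,0,3],"hand": 3},{"delta_pos": [1,-4,0],"delta_rot": [0,0,3],"hand": 3}]'

```text
t: 18.6
eef_pos: [0.5953, 0.1267, 0.1978]
ee_rot: [3.142, -0.0, -3.052]
force: [0.6, 0.2, 0.7]
width: 0.0397
```

move_arm --rows '[{"delta_pos": [1,-4,0],"delta_rot": [0,0,3],"hand": 3},{"delta_pos": [1,-2.9,0],"delta_rot": [0,0,0],"hand": 3},{"delta_pos": [0,0,0],"delta_rot": [0,0,0],"hand": 3},{"delta_pos": [0,0,0],"delta_rot": [0,0,0],"hand": 3},{"delta_pos": [0,0,0],"delta_rot": [0,0,0],"hand": 3},{"delta_pos": [0,0,-2],"delta_rot": [0,0,0],"hand": 3},{"delta_pos": [0,0,-2],"delta_rot": [0,0,0],"hand": 3},{"delta_pos": [0,0,-2],"delta_rot": [0,0,0],"hand": 3},{"delta_pos": [0,0,0],"delta_rot": [0,0,0],"hand": 3},{"delta_pos": [0,0,0],"delta_rot": [0,0,0],"hand": 3}]'

```text
t: 19.6
eef_pos: [0.6153, 0.0601, 0.1379]
ee_rot: [-3.141, -0.0, -3.001]
force: [0.1, -0.2, -0.0]
width: 0.0401
```

```bash
python3 -c "
from h import *
from station import *
look('w6','y',(.6146,.0587),.109)"
```

```text
t 19.6 [0.6153 0.0601 0.1379] [-179.9753   -0.0226 -171.9417] w 0.04009085728635478 q [ 0.413   0.3566 -0.2615  0.0004 -0.9532 -1.8434] qd 0.02004561028818529
expected px [258.2734 232.7049]
[258.5403 291.629 ] 864.0 c [660.4  65.3] size [16.8 38.8] ang 8.0
[257.9101 251.8889] 1512.5 c [627.7  60. ] size [17.4 48.3] ang 8.0
[209.4572 313.8086] 28152.0 c [659.6  54.3] size [137.8 386.1] ang 12.0
```

View pics/w6.png

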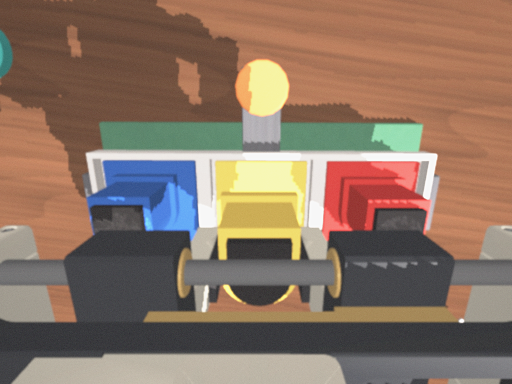

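move_arm --rows '[{"delta_pos": [0,0,-1.2],"delta_rot": [0,0,0],"hand": 3},{"delta_pos": [0,0,-1.5],"delta_rot": [0,0,0],"hand": 3},{"delta_pos": [0,0,-1],"delta_rot": [0,0,0],"hand": 3},{"delta_pos": [0,0,-0.7],"delta_rot": [0,0,0],"hand": 3},{"delta_pos": [0,0,-0.5],"delta_rot": [0,0,0],"hand": 3},{"delta_pos": [0,0,-0.3],"delta_rot": [0,0,0],"hand": 3},{"delta_pos": [0,0,0],"delta_rot": [0,0,0],"hand": 3},{"delta_pos": [0,0,0],"delta_rot": [0,0,0],"hand": 3},{"delta_pos": [0,0,0],"delta_rot": [0,0,0],"hand": 3},{"delta_pos": [0,0,0],"delta_rot": [0,0,0],"hand": 3}]'

```text
t: 20.65
eef_pos: [0.6155, 0.0593, 0.0859]
ee_rot: [3.142, 0.001, -3.002]
force: [-0.4, -0.7, 1.7]
width: 0.0398
```

move_arm --rows '[{"delta_pos": [0,0,0],"delta_rot": [0,0,0],"hand": 3},{"delta_pos": [0,0,0],"delta_rot": [0,0,0],"hand": 4.4},{"delta_pos": [0,0,0],"delta_rot": [0,0,0],"hand": 5},{"delta_pos": [0,0,0],"delta_rot": [0,0,0],"hand": 5.6},{"delta_pos": [0,0,0],"delta_rot": [0,0,0],"hand": 5.6},{"delta_pos": [0,0,0],"delta_rot": [0,0,0],"hand": 5.6},{"delta_pos": [0,0,2],"delta_rot": [0,0,0],"hand": 5.6},{"delta_pos": [0,0,3],"delta_rot": [0,0,0],"hand": 5.6},{"delta_pos": [0,0,3],"delta_rot": [0,0,0],"hand": 5.6},{"delta_pos": [0,0,4],"delta_rot": [0,0,0],"hand": 5.6}]'

```text
t: 21.65
eef_pos: [0.6144, 0.0591, 0.2054]
ee_rot: [-3.141, -0.003, -3.003]
force: [0.5, 0.8, 0.1]
width: 0.0561
```

move_arm --rows '[{"delta_pos": [0,0,0],"delta_rot": [0,0,0],"hand": 0},{"delta_pos": [-2,-0.3,0],"delta_rot": [0,0,0],"hand": 0},{"delta_pos": [-3,-0.4,0],"delta_rot": [0,0,0],"hand": 0},{"delta_pos": [-2.5,-0.3,0],"delta_rot": [0,0,0],"hand": 0},{"delta_pos": [-1.4,-0.2,0],"delta_rot": [0,0,0],"hand": 0},{"delta_pos": [0,0,-2],"delta_rot": [0,0,0],"hand": 0},{"delta_pos": [0,0,-2],"delta_rot": [0,0,0],"hand": 0},{"delta_pos": [0,0,-2],"delta_rot": [0,0,0],"hand": 0},{"delta_pos": [0,0,0],"delta_rot": [0,0,0],"hand": 0},{"delta_pos": [0,0,0],"delta_rot": [0,0,0],"hand": 0}]'

```text
t: 22.65
eef_pos: [0.5267, 0.0473, 0.1458]
ee_rot: [-3.141, -0.0, -3.002]
force: [0.3, 1.3, -0.3]
width: 0.0005
```

```bash
python3 -c "
from h import *
from station import *
look('w7','y',(.5254,.047),.072)
im=grab_frame('top');cv2.imwrite('pics/t7.png',cv2.resize(im[90:290,90:430],(800,470)))
cv2.imwrite('pics/s7.png',cv2.resize(grab_frame('side')[130:330,120:400],(800,571)))"
```

```text
t 22.65 [0.5267 0.0473 0.1458] [-179.9709   -0.0178 -172.0104] w 0.0005476450381472221 q [ 0.461   0.213  -0.4491  0.0005 -0.9092 -1.8927] qd 0.01847147374744863
expected px [259.9071 208.4164]
[258.7287 244.1628] 281.5 c [556.1  50.5] size [28.1 11.7] ang 7.9
```

View pics/s7.png

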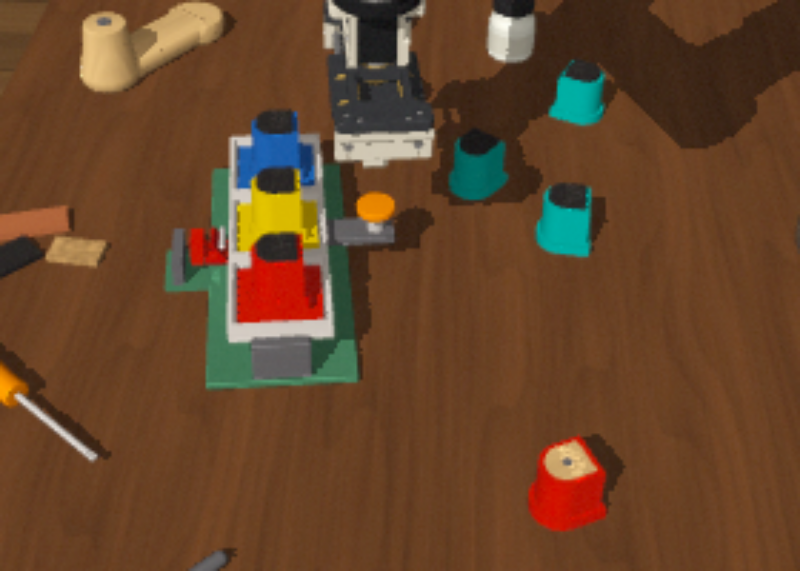

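View pics/t7.png

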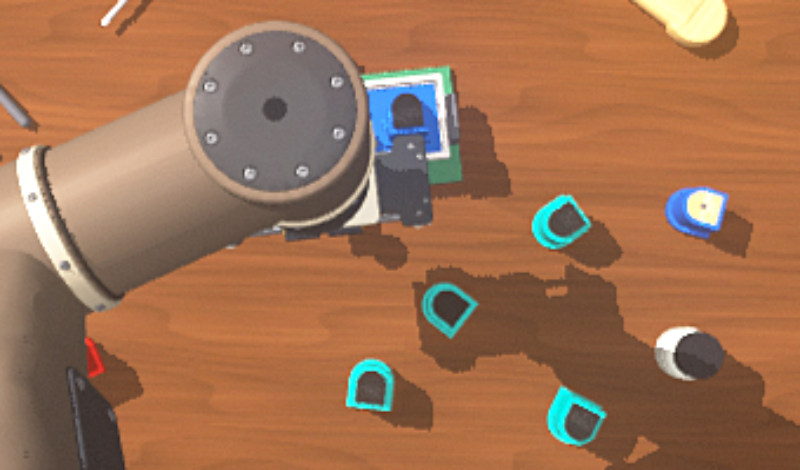

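View pics/w7.png

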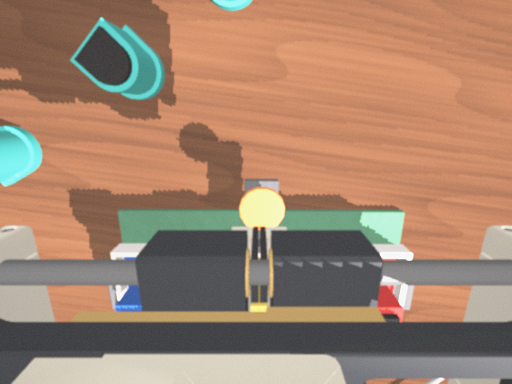

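All three heels stand in their pockets. The button at (262,209) is where I expected it, under the closed fingers. Pressing gently.

move_arm --rows '[{"delta_pos": [-0.1,0,-1.5],"delta_rot": [0,0,0],"hand": 0},{"delta_pos": [0,0,-1.5],"delta_rot": [0,0,0],"hand": 0},{"delta_pos": [0,0,-1],"delta_rot": [0,0,0],"hand": 0},{"delta_pos": [0,0,-0.7],"delta_rot": [0,0,0],"hand": 0},{"delta_pos": [0,0,-0.4],"delta_rot": [0,0,0],"hand": 0},{"delta_pos": [0,0,-0.4],"delta_rot": [0,0,0],"hand": 0},{"delta_pos": [0,0,-0.4],"delta_rot": [0,0,0],"hand": 0},{"delta_pos": [0,0,-0.4],"delta_rot": [0,0,0],"hand": 0},{"delta_pos": [0,0,-0.3],"delta_rot": [0,0,0],"hand": 0},{"delta_pos": [0,0,-0.3],"delta_rot": [0,0,0],"hand": 0}]'

```text
t: 23.8
eef_pos: [0.5256, 0.0474, 0.0775]
ee_rot: [-3.142, 0.001, -3.002]
force: [-3.2, 0.5, 10.3]
width: 0.0004
```

move_arm --rows '[{"delta_pos": [0,0,-0.2],"delta_rot": [0,0,0],"hand": 0},{"delta_pos": [0,0,-0.2],"delta_rot": [0,0,0],"hand": 0},{"delta_pos": [0,0,-0.2],"delta_rot": [0,0,0],"hand": 0},{"delta_pos": [0,0,-0.1],"delta_rot": [0,0,0],"hand": 0},{"delta_pos": [0,0,0],"delta_rot": [0,0,0],"hand": 0},{"delta_pos": [0,0,0],"delta_rot": [0,0,0],"hand": 0},{"delta_pos": [0,0,0],"delta_rot": [0,0,0],"hand": 0},{"delta_pos": [0,0,0],"delta_rot": [0,0,0],"hand": 0},{"delta_pos": [0,0,0],"delta_rot": [0,0,0],"hand": 0},{"delta_pos": [0,0,0],"delta_rot": [0,0,0],"hand": 0}]'

```text
t: 24.8
eef_pos: [0.5256, 0.0474, 0.0707]
ee_rot: [-3.142, 0.001, -3.002]
force: [-4.1, 0.1, 10.2]
width: 0.0003
```

The fingertips are at about 0.0487, so the carrier is about 27 mm down and past the catch. Letting go and checking.

move_arm --rows '[{"delta_pos": [0,0,0.2],"delta_rot": [0,0,0],"hand": 0},{"delta_pos": [0,0,0.2],"delta_rot": [0,0,0],"hand": 0},{"delta_pos": [0,0,0.2],"delta_rot": [0,0,0],"hand": 0},{"delta_pos": [0,0,0.2],"delta_rot": [0,0,0],"hand": 0},{"delta_pos": [0,0,0.3],"delta_rot": [0,0,0],"hand": 0},{"delta_pos": [0,0,0.5],"delta_rot": [0,0,0],"hand": 0},{"delta_pos": [0,0,1],"delta_rot": [0,0,0],"hand": 0},{"delta_pos": [0,0,2],"delta_rot": [0,0,0],"hand": 0},{"delta_pos": [0,0,3],"delta_rot": [0,0,0],"hand": 0},{"delta_pos": [0,0,4],"delta_rot": [0,0,0],"hand": 0}]'

```text
t: 25.8
eef_pos: [0.5244, 0.0469, 0.1861]
ee_rot: [-3.141, -0.003, -3.003]
force: [1.4, 0.9, 0.1]
width: 0.0004
```

move_arm --rows '[{"delta_pos": [-1,-4,2],"delta_rot": [0,0,0],"hand": 0},{"delta_pos": [-1,-4,1],"delta_rot": [0,0,0],"hand": 0},{"delta_pos": [-1,-4,0],"delta_rot": [0,0,0],"hand": 0},{"delta_pos": [0,-4,0],"delta_rot": [0,0,0],"hand": 0},{"delta_pos": [0,-4,0],"delta_rot": [0,0,0],"hand": 0},{"delta_pos": [0,0,0],"delta_rot": [0,0,0],"hand": 0},{"delta_pos": [0,0,0],"delta_rot": [0,0,0],"hand": 0},{"delta_pos": [0,0,0],"delta_rot": [0,0,0],"hand": 0},{"delta_pos": [0,0,0],"delta_rot": [0,0,0],"hand": 0},{"delta_pos": [0,0,0],"delta_rot": [0,0,0],"hand": 0}]'

```text
t: 26.8
eef_pos: [0.4955, -0.1518, 0.2157]
ee_rot: [3.142, 0.0, -3.001]
force: [-0.2, 0.0, 0.4]
width: 0.0004
```

```bash
python3 -c "
from h import *
from station import *
im=grab_frame('top');cv2.imwrite('pics/t8.png',cv2.resize(im[90:290,90:430],(800,470)));cv2.imwrite('pics/t8f.png',im)
s=grab_frame('side');cv2.imwrite('pics/s8f.png',s)
cv2.imwrite('pics/s8.png',cv2.resize(s[130:330,120:400],(800,571)))
cs=camera_info('side');K,T=cs['camera_matrix'],cs['world_from_camera']
s0=cv2.imread('pics/side0.png')
for n,a in (('start',s0),('now',s)):
    h=cv2.cvtColor(a,cv2.COLOR_BGR2HSV);m=((h[...,0]>8)&(h[...,0]<20)&(h[...,1]>220)&(h[...,2]>180)).astype('uint8');m[:180]=0;m[230:]=0;m[:,:230]=0;m[:,280:]=0
    v,u=np.nonzero(m);print(n,len(u),u.mean(),v.mean())
for z in (.076,.053,.046):
    p=np.linalg.inv(T)@np.array([.5255,.047,z,1]);print(z,(K@(p[:3]/p[2]))[:2])
print(get_state()['force'],get_state()['t'])"
```

```text
start 108 250.89814814814815 201.44444444444446
now 105 250.8190476190476 208.41904761904763
0.076 [250.9448 200.0781]
0.053 [250.8524 206.86  ]
0.046 [250.8248 208.8929]
[0.0812 0.6123 0.6446] 26.9
```

View pics/s8.png

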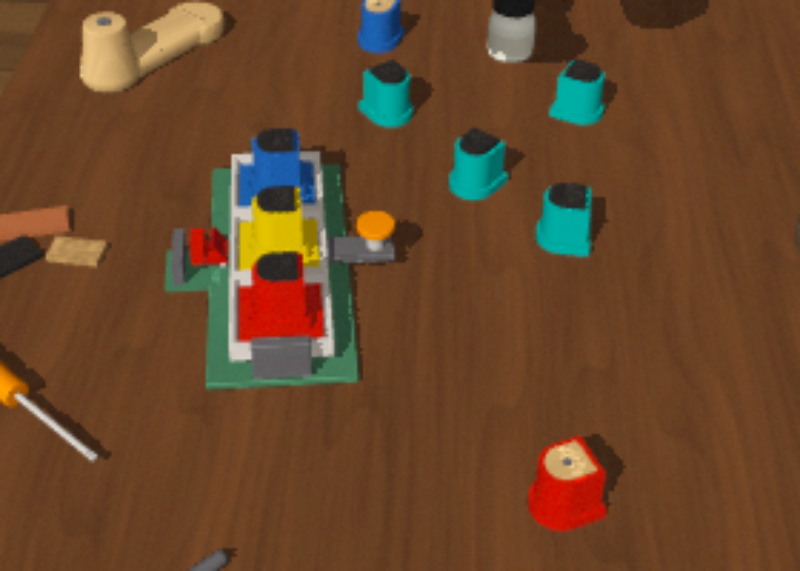

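View pics/t8.png

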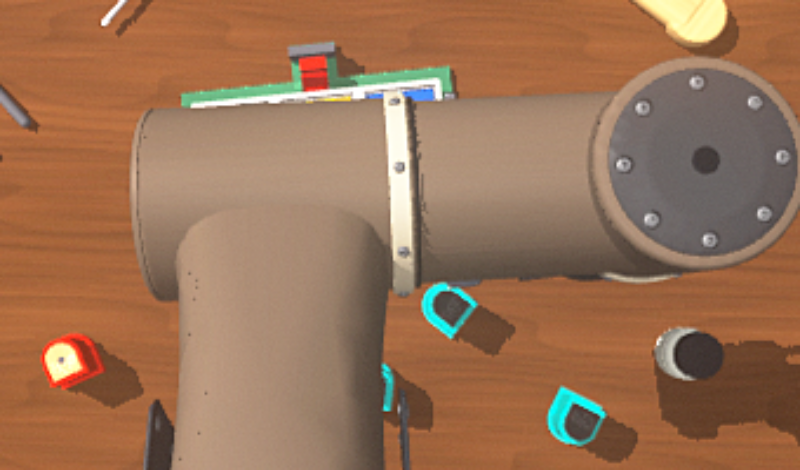

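The side view shows the button 7 px lower, about 23–24 mm, with the fingers off it. The catch holds, the three heels stand upright and the bare heels look unmoved.

```bash
python3 -c "
from station import *
job_done()"
```

```text
the job is handed in; nothing more can be done
```

The job is done and handed in at about 27 s of the 90 s. The red, blue and yellow re-tipped heels stand in the pockets of their own colour, and the carrier is held down by its catch.

- **Placing:** I gripped each heel across its flanks (opening read about 40 mm) and set it on its pad. At release the gripper was within about 3 mm of each pad centre I had measured. Later side views show all three upright.
- **Pressing:** I pushed the orange button down with closed fingers to about 27 mm, at about 10 N against the stated 6–9 N. After I let go, the side camera put the button about 24 mm below its start, which fits the stated catch position of about 23 mm.
- **Bare heels:** The bare red heel is at the same spot in the top view before and after. The bare blue heel was hidden by the arm in the last top picture. It was in place in earlier top views and looks undisturbed in the last side view, but I did not measure it again.
- **Last readings:** The tool was clear of everything, with less than 1 N on it. My automatic search for the black heel tops in the wrist pictures worked poorly on some heels, so I checked those alignments by eye. No check failed.

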